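Build up the sander spindle and lock the cap

ROBOT

A 6-joint arm with a two-finger parallel gripper is mounted at the origin on the work surface. World frame = base frame: x ahead of the robot, y to its left, z up, the work surface at z = 0. Lengths are in mm, angles in rad, forces in N, time in s.
With the tool pointing down it reaches from about 350 to 975 mm from the base axis. Payload 7.1 kg.
Tool frame: the origin (TCP) lies midway between the tips of the shut fingers; the grasp point (between the pads) lies pinch_z behind it (pinch_z is the distance from the TCP to the grasp point, in mm); z points along the fingers, y is the line along which they close (so a half turn about z gives the same grasp; the last joint's range is limited). The gripper opens to 88 mm and grips with 3 to 60 N. Pads are 20 mm wide; open, the fingers measure 115 mm over their backs; the gripper's body (75 mm by 178 mm) begins 61 mm behind the grasp point.
Start: joints at [1.281, 0.423, 1.63, -0, 1.089, -0.019], TCP at [167.157, 602.215, 222.675] pointing down, gripper open.
Joint ranges: [-3, 3], [-0.9, 2.11], [0.09, 2.58], [-1.31, 4.45], [0.11, 2.69], [-2.54, 2.54]. Speed limits (rad/s): [2.39, 2.39, 3.01, 3.14, 3.14, 3.14].

INTERFACE

Orientations are given as a rotation vector (axis times angle).
In Python, from workcell import get_obs, get_image, close_job, pinch_z gives the robot as it stands.
- The arm moves only by the tool jog_arm, never from a script. Its argument "commands" is a list of rows, each a list of 3 entries, a list of its own where there are three numbers: the gripper command: -1 is shut, 1 is fully open, values between are in proportion, then the shift along the tool's x, y, z as a fraction of full scale, then the turn, a rotation vector about the tool's x, y, z as a fraction of full scale. In form: [[gripper, [tx, ty, tz], [rx, ry, rz]], ...]. A call has 1 to 10 rows; each row shifts and turns the commanded pose from where the row before left it, along the tool's axes as they then stand; what a row does not reach is not made up. Full scale, the value 1, is 0.1 m for a shift and 45 degrees for a turn. A row lasts 1/10 s, in which the tool goes at most 50 mm and 8.59 degrees, less where a joint would pass 70% of its speed; a pose out of reach is approached as far as the arm can. A call with a number of a shift or a turn outside -1 to 1 is refused whole. A call with a gripper value outside its range is refused whole. The fingers move at their own pace and stop on an object; the grip force is fixed at half the most. Time passes only in rows, so rows that do not move let the fingers close. It gives the time, the measured TCP pose, the force, the opening and the grip force at its end, in the units of the state.
- get_obs(): the state, without advancing time (a new reading comes with each control period).
- get_image(name): name is "scene" or "side" or "wrist"; returns a dict with "image" (384x512x3 uint8, blue, green, red), "z_map" (384x512 float32, mm along the optical axis (not along the pixel's ray), 0 where there is no reading), "intrinsics" (3x3 intrinsics, pixels), "k1" (the pictures are not rectified: a ray, as slopes to the right and down, at radius r is drawn at 1 + k1 r^2 times it, then the intrinsics apply), "eye" and "orientation" of the camera in the world; the wrist camera has in their place "mount" (4x4, takes a point from camera to tool coordinates, whose origin is the TCP and whose axes are the flange's). Camera axes: x right, y down, z forward; pixel columns grow to the right and rows downward; lengths in mm; the calibration is good to about 2 mm. A picture is of the moment at which its call begins: read the wrist's pose just before it.
- close_job(): hands the job in; it is judged then, once.
The state is a dict: "t": time; "qpos": joint angles; "qvel": joint speeds; "joint_torque": joint torques, N m; "ee_pos": TCP position; "orientation": TCP orientation; "ft_force": force on the tool from outside, world axes, zero at the start; "moment": the same for the moment, N m; "width": finger opening in mm; "grasp_force": force on a finger pad.
Only numpy, scipy, OpenCV 4.12 (cv2) and the standard library are available. Lean on these libraries where they do the work, as an engineer would, in place of code of your own. Each camera call takes 0.05 s, during which the arm holds its last target. There are 200 camera calls.

TASK

Build up the sander's upright spindle: first the sanding wheel all the way down on the sprung seat, then the spacer sleeve on top of it, then press the locking cap down and turn it an eighth of a turn so that it stays locked under the spindle's square head. The holes are square and must be felt onto the spindle gently, never pressing harder than about 30 N, and leave the other things on the bench alone.

Things in the scene. Friction and masses are not known exactly. Their poses are not given: they have to be found in the camera images.
- seat (a point): Point on the spindle's axis at the top of the sprung seat, a steel ring of 36 mm outer diameter in the middle of the sander's plate, its top 24 mm over the bench and 12 mm over the plate. z up; x, y follow the plate's sides, NOT the spindle's. A spring holds the seat up: about 8 N starts it down, 1 N more per mm, hard stop after 5 mm. The spindle stands through it
- head_top (a point): On the axis, top face of the spindle's square head, 49 mm over the seat (axes as seat). Over the seat: 15 x 15 mm square shank to 34 mm, round neck 14 mm thick from 34 to 44, square head 16 x 16 from 44 to 49, in line with the shank (both lead in over their top 2 mm, to 14 x 14), then a round tapered nose (14 to 9 mm wide) to 56. A layer turned wrongly rests on this face; within 6 deg it drops
- machine: The sander's grey bench plate, 180 x 180 x 12 mm, fixed, carrying seat and spindle; origin under its centre on the bench, z up. The spindle is braked (over 1.5 N m to turn) at an angle up to 45 deg either way from the plate's sides, different each time and not measured: it has to be seen or felt
- wheel_mid (a point): Sanding wheel: flat plywood disc of 60 mm diameter, 16 mm thick, with a 18 x 18 mm square hole through a metal hub. The point is its centre, half-way up (8 mm over its underside). z along the hole's axis (up), x and y square to the hole's sides. Mass about 0.12 kg. It is the first (lowest) layer
- sleeve_mid (a point): Spacer sleeve: plain bare aluminium cylinder, 44 mm diameter, 24 mm tall, with a 18 x 18 mm square hole. The point is its centre, half-way up (12 mm over its underside). z along the hole (up), x and y square to the hole's sides. Mass about 0.09 kg. Second layer, on top of the wheel
- cap_mid (a point): Locking cap, goes on last: dark steel, a top hat with open top, 26 mm tall: below, a flange of 54 mm diameter, 7 mm thick, with a 18 x 18 mm square hole; above it a tube of 40 mm outer and 28 mm inner diameter, 19 mm tall, to grip. Starts flange down. The point is its centre, half-way up (13 mm over its underside). z up along the hole, x and y square to the hole's sides. About 0.09 kg
- wheel: The sanding wheel's body; origin at the centre of its underside, axes as point wheel_mid
- sleeve: The sleeve's body; origin at the centre of its underside, axes as point sleeve_mid
- cap: The cap; origin at the centre of its underside, axes as cap_mid. In line with the head the flange passes over it onto the sleeve (underside 40 mm over the seat point), still keyed. Pressed 3 to 5 mm more (11 to 13 N less the layers' weight) it is clear below the head and turns in the neck; turned 45 deg either way and let go, the spring holds it under the head, underside 37 mm over the seat point
- offcut: Bystander: block of light wood, 70 x 150 x 35 mm, lying on the bench; origin under its centre
- screw_jar: Bystander: glass jar with steel lid, 64 mm diameter, 80 mm tall; origin under its centre
- screwdriver: Bystander: screwdriver lying on the bench

How it is judged:
By the outcome, as a careful person would: the job done as asked, in the order asked, and still so for the second after the job is handed in, with the robot touching nothing.
It also fails if it takes over 72 s, if anything falls off the work surface, if the arm or the gripper's body presses on something with over 40 N, if the wrist force passes 120 N, or if a joint passes its speed limit or range.

## Working session

There is one attempt and no reset: what is moved stays moved. The work goes in short steps, Python scripts to look and compute and a tool call to move; the robot and the scene stay as the last step left them, time stands still between calls to the robot, and variables do not carry over. Pictures are saved under pics/ and viewed, at most 13 in all, crops included, and the job is handed in when it is done.

Besides the shell and the picture viewer there is one more tool, called after "Call:" as name(argument=value, ...) on one line, values as JSON. jog_arm: Moves the arm, as the interface text tells. Its arguments: {"type":"object","properties":{"commands":{"type":"array","items":{"type":"array"}}},"required":["commands"]}

```bash
ls; mkdir -p pics; python3 - <<'E'
from workcell import *
import cv2,numpy as np
o=get_obs();print({k:np.round(v,3).tolist() for k,v in o.items()},pinch_z)
ims=[get_image(n) for n in("scene","side","wrist")]
np.save('ims0.npy',ims,allow_pickle=True)
for d in ims: print({k:np.round(v,3).tolist() for k,v in d.items() if k not in("image","z_map")})
cv2.imwrite('pics/scene0.png',cv2.resize(ims[0]["image"],(800,600),interpolation=cv2.INTER_CUBIC))
cv2.imwrite('pics/side0.png',ims[1]["image"])
E
```

```text
pics
{'t': 0.0, 'qpos': [1.281, 0.424, 1.631, -0.0, 1.089, -0.019], 'qvel': [0.001, -0.0, -0.002, 0.001, 0.001, -0.0], 'joint_torque': [0.002, -54.462, -27.365, 0.064, 0.023, -0.0], 'ee_pos': [167.006, 601.694, 221.926], 'orientation': [-0.424, -3.113, 0.002], 'ft_force': [-0.22, -0.551, 0.616], 'moment': [0.012, -0.014, -0.046], 'grasp_force': 0.0, 'width': 87.826} 18.700000000000003
{'intrinsics': [[352.542, 0.0, 256.352], [0.0, 352.542, 193.968], [0.0, 0.0, 1.0]], 'k1': 0.016, 'eye': [1268.884, -184.143, 578.837], 'orientation': [-1.849, -1.328, 0.686]}
{'intrinsics': [[435.135, 0.0, 253.262], [0.0, 435.135, 191.117], [0.0, 0.0, 1.0]], 'k1': 0.012, 'eye': [469.652, 905.199, 651.023], 'orientation': [-0.261, 2.69, -1.443]}
{'intrinsics': [[269.818, 0.0, 252.548], [0.0, 269.818, 193.311], [0.0, 0.0, 1.0]], 'k1': -0.058, 'mount': [[0.001, -0.961, -0.275, 74.794], [1.0, 0.001, 0.001, -0.707], [-0.001, -0.275, 0.961, -161.721], [0.0, 0.0, 0.0, 1.0]]}
```

View pics/scene0.png

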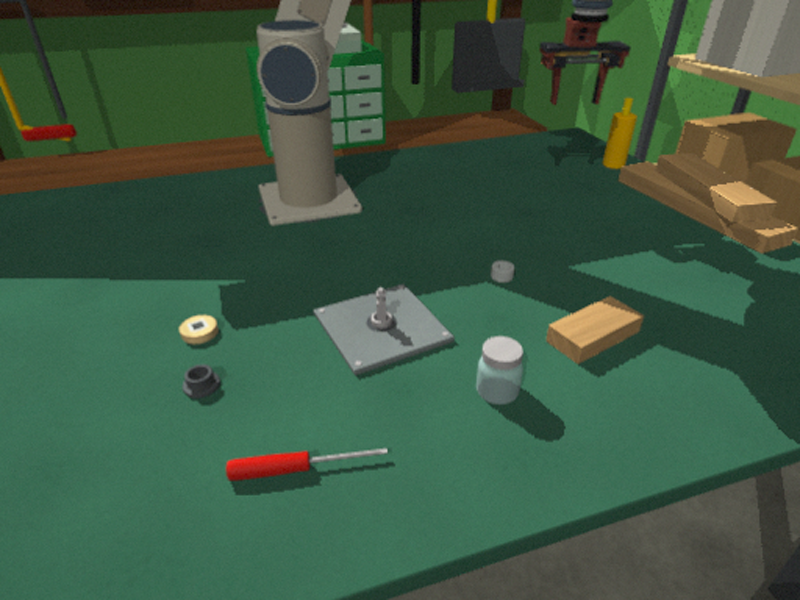

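The scene picture, in its enlarged pixels, shows the wheel at (198,330), the cap at (201,381), the sleeve at (503,271), the spindle at (381,305) and the plate around it. The jar and the offcut are to the right, and the screwdriver is in front.

```bash
cat > h.py <<'E'
import numpy as np,cv2
from scipy.spatial.transform import Rotation as R
def pose(d,o=None):
    if 'mount' in d:
        M=d['mount'];T=np.eye(4);T[:3,:3]=R.from_rotvec(o['orientation']).as_matrix();T[:3,3]=o['ee_pos']
        T=T@M;return T[:3,:3],T[:3,3]
    return R.from_rotvec(d['orientation']).as_matrix(),np.array(d['eye'])
def rays(d,uv):
    # inverse of drawn=(1+k r^2)*slope
    K=np.array(d['intrinsics']);uv=np.atleast_2d(np.asarray(uv,float))
    s=cv2.undistortPoints(uv[:,None],K,np.array([d['k1'],0,0,0.]))[:,0]
    return np.c_[s,np.ones(len(s))]
def at_z(d,uv,z,o=None):
    Rm,e=pose(d,o);r=rays(d,uv)@Rm.T
    return e+r*((z-e[2])/r[:,2])[:,None]
def cloud(d,o=None):
    z=d['z_map'];v,u=np.mgrid[:z.shape[0],:z.shape[1]]
    Rm,e=pose(d,o);return ((rays(d,np.c_[u.ravel(),v.ravel()])*z.ravel()[:,None])@Rm.T+e).reshape(*z.shape,3)
def proj(d,P,o=None):
    Rm,e=pose(d,o);p=(np.atleast_2d(P)-e)@Rm
    s=p[:,:2]/p[:,2:];s=s*(1+d['k1']*(s**2).sum(1,keepdims=True));K=np.array(d['intrinsics'])
    return s*[K[0,0],K[1,1]]+K[:2,2]
E
python3 - <<'E'
from h import *
ims=np.load('ims0.npy',allow_pickle=True);d=ims[0];s=1/1.5625
for n,p,z in(("wheel",(198,325),16),("cap",(202,370),26),("sleeve",(503,265),24),("head",(381,291),75),("seat",(381,321),24),("jar",(503,347),80),("offc",(595,325),35),("sd1",(230,470),15),("sd2",(386,451),5)):
    P=at_z(d,np.array(p)*s,z)[0];print(n,P.round(),proj(ims[1],P).round())
E
```

```text
wheel [ 469. -272.   16.] [[323. 155.]]
cap [ 599. -268.   26.] [[281. 148.]]
sleeve [470. 293.  24.] [[308. 288.]]
head [553.  23.  75.] [[284. 188.]]
seat [566.  18.  24.] [[278. 203.]]
jar [750. 143.  80.] [[191. 204.]]
offc [700. 338.  35.] [[187. 284.]]
sd1 [ 786. -244.   15.] [[219. 149.]]
sd2 [812. -51.   5.] [[192. 184.]]
```

View pics/side0.png

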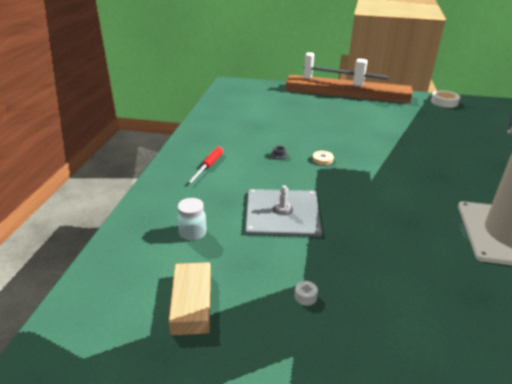

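The side view agrees with this: spindle at about (284,195), sleeve (307,293), wheel (323,157), cap (280,152). I'll go above the spindle and measure it with the wrist camera.

Call:
jog_arm(commands=[[1, [-0.294, -0.227, 0], [0, 0, 0]], [1, [-0.294, -0.227, 0], [0, 0, 0]], [1, [-0.294, -0.227, 0], [0, 0, 0]], [1, [-0.294, -0.227, 0], [0, 0, 0]], [1, [-0.294, -0.227, 0], [0, 0, 0]], [1, [-0.294, -0.227, 0], [0, 0, 0]], [1, [-0.294, -0.227, 0], [0, 0, 0]], [1, [-0.294, -0.227, 0], [0, 0, 0]], [1, [-0.294, -0.227, 0], [0, 0, 0]], [1, [-0.294, -0.227, 0], [0, 0, 0]]])

```text
t: 1.15
ee_pos: [390.3, 303.5, 222.7]
orientation: [-0.424, -3.113, 0.0]
ft_force: [-0.2, -0.1, -0.1]
width: 87.9
grasp_force: 0.0
```

Call:
jog_arm(commands=[[1, [-0.294, -0.227, 0], [0, 0, 0]], [1, [-0.294, -0.227, 0], [0, 0, 0]], [1, [-0.294, -0.227, 0], [0, 0, 0]], [1, [-0.294, -0.227, 0], [0, 0, 0]], [1, [-0.294, -0.227, 0], [0, 0, 0]], [1, [-0.294, -0.227, 0], [0, 0, 0]], [1, [-0.294, -0.227, 0], [0, 0, 0]], [1, [-0.294, -0.227, 0], [0, 0, 0]], [1, [-0.294, -0.227, 0], [0, 0, 0]], [1, [-0.294, -0.227, 0], [0, 0, 0]]])

```text
t: 2.15
ee_pos: [612.9, 6.1, 222.4]
orientation: [-0.424, -3.112, -0.0]
ft_force: [-0.6, -0.0, -0.1]
width: 87.7
grasp_force: 0.0
```

Call:
jog_arm(commands=[[1, [0, 0, 0.4], [0, 0, 0]], [1, [0, 0, 0.4], [0, 0, 0]], [1, [0, 0, 0.4], [0, 0, 0]], [1, [0, 0, 0.3], [0, 0, 0]], [1, [0, 0, 0], [0, 0, 0]]])

```text
t: 2.65
ee_pos: [608.8, 7.4, 68.4]
orientation: [-0.423, -3.105, 0.002]
ft_force: [-0.6, -0.0, 0.3]
width: 88.0
grasp_force: 0.0
```

```bash
python3 - <<'E'
from workcell import *
from h import *
import pickle
o=get_obs();d=get_image("wrist");pickle.dump((o,d),open('w1.pkl','wb'))
print(o['t'],o['ee_pos'],o['orientation'],o['ft_force'])
p=proj(d,[[558,21,73]],o)[0];print(p)
cv2.imwrite('pics/w1.png',cv2.resize(d['image'],(800,600),interpolation=cv2.INTER_CUBIC))
E
```

```text
2.65 [608.80680947   7.41301398  68.35372229] [-4.23155409e-01 -3.10452039e+00  1.67885968e-03] [-0.57384688 -0.01362461  0.33953571]
[252.708958   155.61291576]
```

View pics/w1.png

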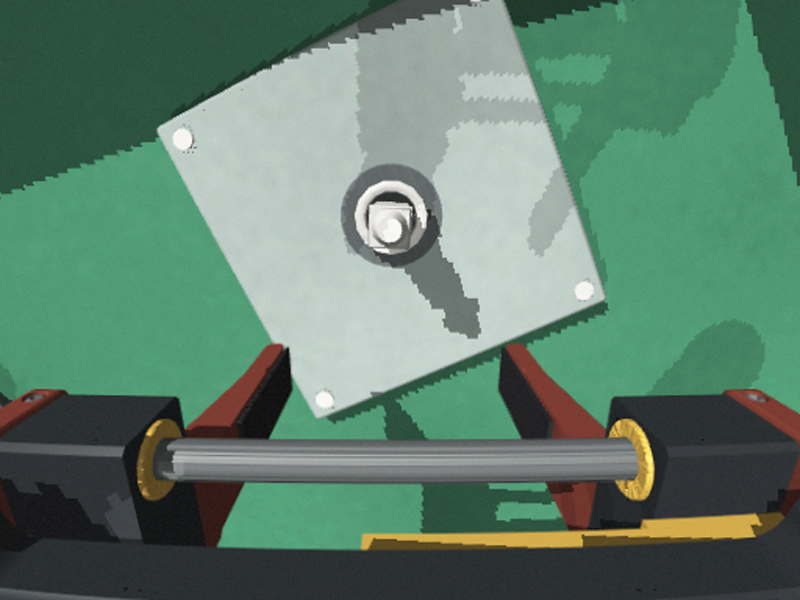

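The spindle head is at about (389,228) in the enlarged picture, with its sides nearly along the image axes. The gripper fingers are at the bottom. I'll crop in for the angle.

```bash
python3 - <<'E'
from h import *
import pickle
o,d=pickle.load(open('w1.pkl','rb'))
c=d['image'][108:178,208:292];cv2.imwrite('pics/c1.png',cv2.resize(c,None,fx=8.5,fy=8.5,interpolation=cv2.INTER_CUBIC))
P=cloud(d,o);m=np.hypot(P[...,0]-558,P[...,1]-21)<30
z=P[...,2]
for a,b in((71,74.5),(76,82),(22,26)):
    q=P[m&(z>a)&(z<b)];print(a,len(q),q.mean(0).round(1),((q.max(0)+q.min(0))/2).round(1))
E
```

```text
71 342 [551.2  20.8  72.6] [551.7  20.6  72.7]
76 313 [551.5  20.6  79. ] [551.4  20.5  78.6]
22 713 [548.8  21.5  23.5] [551.8  20.3  23.8]
```

View pics/c1.png

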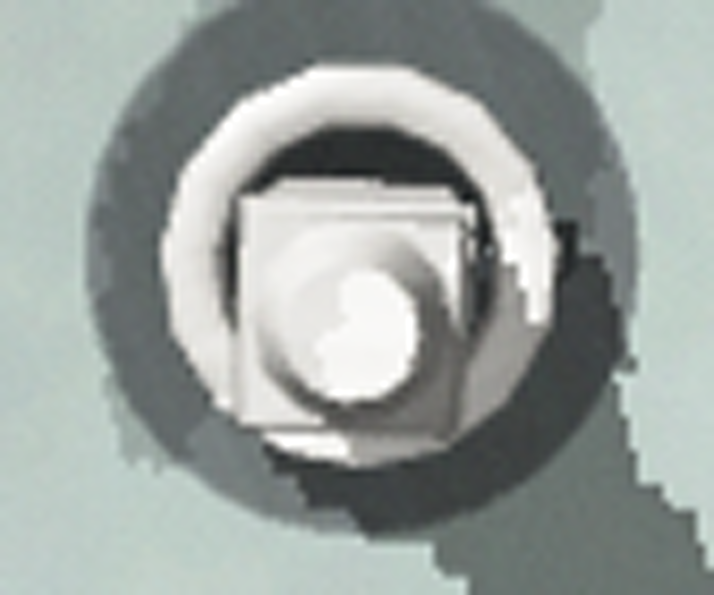

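The head's outer corners in the crop are at about (243,195), (470,208), (455,440) and (238,425), so it is turned about 3° in the image.

```bash
cat >> h.py <<'E'
def yaw(o):  # world angle of tool x axis, deg
    x=R.from_rotvec(o['orientation']).as_matrix()[:,0];return np.degrees(np.arctan2(x[1],x[0]))
def plan(o,xyz,yw=None):
    M=R.from_rotvec(o['orientation']).as_matrix();t=M.T@(np.array(xyz)-o['ee_pos'])
    s='shift tool mm %s |%.0f|'%(t.round(1),np.linalg.norm(t))
    # straight-down target with tool x at yaw yw
    yw=np.radians(yaw(o) if yw is None else yw);x=np.array([np.cos(yw),np.sin(yw),0]);z=np.array([0,0,-1.]);T=np.c_[x,np.cross(z,x),z]
    s+=' turn deg %s'%np.degrees(R.from_matrix(M.T@T).as_rotvec()).round(2)
    print(s)
E
python3 - <<'E'
from h import *
import pickle
o,d=pickle.load(open('w1.pkl','rb'))
q=np.array([(243,195),(470,208),(455,440),(238,425)])/8.5+[208,108]-.44
w=at_z(d,q,71,o)[:,:2];print(w.round(1),w.mean(0))
for i in range(4):
    e=w[(i+1)%4]-w[i];print(np.linalg.norm(e).round(1),np.degrees(np.arctan2(e[1],e[0])).round(1)%90)
print(yaw(o))
# wheel, cap, sleeve from the fixed cams' clouds
ims=np.load('ims0.npy',allow_pickle=True)
for c in(0,1):
    P=cloud(ims[c])
    for n,x,y,z,h in(("wheel",469,-272,16,8),("cap",599,-268,26,6),("sleeve",470,293,24,8),("head",552,20.7,75,15)):
        m=(np.hypot(P[...,0]-x,P[...,1]-y)<60)&(abs(P[...,2]-z)<h);Q=P[m]
        print(c,n,len(Q),((Q.max(0)+Q.min(0))/2).round(1),Q.mean(0).round(1))
E
```

```text
[[541.7  15.6]
 [546.6  30.2]
 [561.7  25.1]
 [556.7  10.8]] [551.66027221  20.44379991]
15.5 71.3
15.9 71.3
15.2 70.5
15.7 72.4
164.4759794492597
0 wheel 308 [ 469.  -272.7   13.8] [ 472.1 -272.5   14.6]
0 cap 124 [ 603.2 -273.8   23.4] [ 603.7 -274.7   23.7]
0 sleeve 114 [470.9 290.7  21.4] [474.8 289.4  23.1]
0 head 49 [553.8  21.9  71.2] [556.2  20.9  72.1]
1 wheel 157 [ 471.1 -269.1   11.9] [ 469.9 -267.7   12.3]
1 cap 37 [ 603.  -270.6   23.2] [ 603.4 -270.3   22.4]
1 sleeve 279 [472.8 292.4  20.2] [472.6 294.5  21. ]
1 head 51 [553.6  26.2  69.8] [553.4  26.9  70.3]
```

Call:
jog_arm(commands=[[1, [0, -0.44, -0.05], [0, 0, 0]], [1, [0, -0.44, -0.05], [0, 0, 0]], [1, [0.01, -0.44, -0.05], [0, 0, 0]], [1, [0.01, -0.44, -0.05], [0, 0, 0]], [1, [0.01, -0.44, -0.05], [0, 0, 0]], [1, [0.01, -0.44, -0.05], [0, 0, 0]], [1, [0, -0.41, 0], [0, 0, 0]], [1, [0, 0, 0], [0, 0, 0]], [1, [0, 0, 0], [0, 0, 0]]])

```text
t: 3.6
ee_pos: [527.5, -286.5, 104.7]
orientation: [0.427, 3.11, -0.001]
ft_force: [-0.4, 0.2, -0.4]
width: 87.9
grasp_force: 0.0
```

```bash
python3 - <<'E'
from workcell import *
from h import *
import pickle
o=get_obs();d=get_image("wrist");pickle.dump((o,d),open('w2.pkl','wb'))
print(o['t'],o['ee_pos'],yaw(o))
P=cloud(d,o);z=P[...,2];m=(np.hypot(P[...,0]-470,P[...,1]+271)<60)&(z>12)&(z<19);Q=P[m]
(c,r)=cv2.minEnclosingCircle(Q[:,:2].astype(np.float32));print(len(Q),c,r,Q.mean(0))
p=proj(d,[[c[0],c[1],16]],o)[0].astype(int);print(p)
a=np.maximum(p-[60,45],0);print(a);cv2.imwrite('pics/c2.png',cv2.resize(d['image'][a[1]:a[1]+90,a[0]:a[0]+120],None,fx=6.5,fy=6.5,interpolation=cv2.INTER_CUBIC))
E
```

```text
3.6 [ 527.50849876 -286.50699338  104.69966693] 164.35989515127443
2992 (467.32806396484375, -274.3111267089844) 30.139678955078125 [ 466.6008583  -274.08492075   15.59873477]
[248 131]
[188  86]
```

View pics/c2.png

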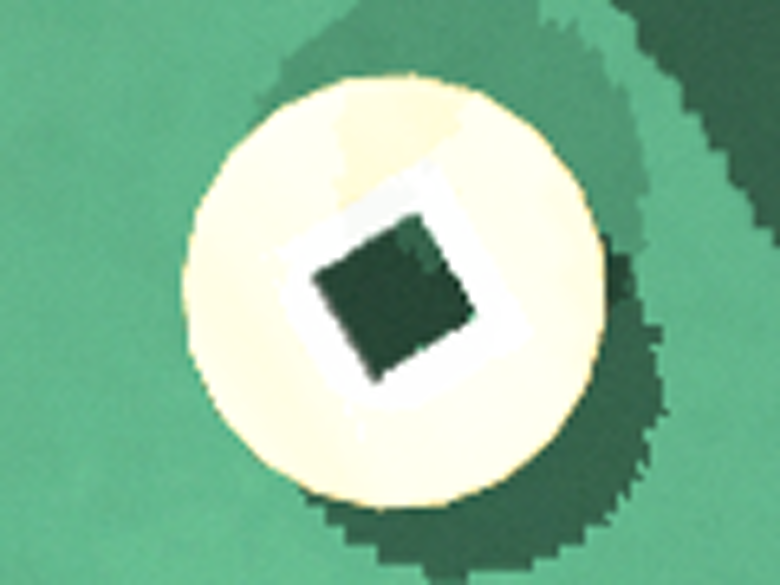

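The wheel is centred at crop (395,292). Its hole corners are at (313,277), (418,213), (475,315) and (375,382).

```bash
python3 - <<'E'
from h import *
import pickle
o,d=pickle.load(open('w2.pkl','rb'))
q=np.array([(313,277),(418,213),(475,315),(375,382),(395,292)])/6.5+[188,86]-.42
w=at_z(d,q,16,o)[:,:2];print(w[:4].mean(0),w[4])
for i in range(4):
    e=w[(i+1)%4]-w[i];print(np.linalg.norm(e).round(1),np.degrees(np.arctan2(e[1],e[0])).round(1)%90)
c=(w[:4].mean(0)+w[4])/2
plan(o,[*c,3])
E
```

```text
[ 467.1456953  -274.16455227] [ 466.44880509 -273.99944533]
17.0 15.0
16.0 14.3
16.9 17.900000000000006
16.9 14.800000000000011
shift tool mm [ 62.1  -4.4 101.5] |119| turn deg [-0.03  0.17 -0.  ]
```

Call:
jog_arm(commands=[[1, [0.31, -0.02, 0.2], [0, 0, 0]], [1, [0.31, -0.02, 0.2], [0, 0, 0]], [1, [0, 0, 0.3], [0, 0, 0]], [1, [0, 0, 0.2], [0, 0, 0]], [1, [0, 0, 0.1], [0, 0, 0]], [1, [0, 0, 0], [0, 0, 0]], [-1, [0, 0, 0], [0, 0, 0]], [-1, [0, 0, 0], [0, 0, 0]], [-1, [0, 0, 0], [0, 0, 0]], [-1, [0, 0, 0], [0, 0, 0]]])

```text
t: 4.65
ee_pos: [466.5, -272.9, 3.4]
orientation: [0.424, 3.112, -0.001]
ft_force: [1.4, 2.0, 4.3]
width: 59.6
grasp_force: 30.1
```

```bash
python3 - <<'E'
from workcell import *
from h import *
o=get_obs();print(o['t'],o['ee_pos'],yaw(o),o['width'],o['grasp_force'],o['qpos'],o['ft_force'])
E
```

```text
4.65 [ 466.50217027 -272.8878883     3.38393236] 164.4873845433741 59.61691434816717 30.148221594281495 [-5.51299625e-01  6.47760133e-01  1.91551146e+00 -3.94278894e-05
  5.77059503e-01 -1.85131648e+00] [1.35148507 2.00097789 4.30213712]
```

Call:
jog_arm(commands=[[-1, [0, 0, -0.2], [0, 0, 0]], [-1, [0, 0, -0.3], [0, 0, 0.188]], [-1, [0, 0, -0.3], [0, 0, 0.188]], [-1, [0, 0, -0.2], [0, 0, 0.188]], [-1, [0, 0, -0.02], [0, 0, 0.188]]])

```text
t: 5.15
ee_pos: [467.4, -273.6, 107.6]
orientation: [1.319, 2.846, -0.001]
ft_force: [0.4, 0.5, -0.9]
width: 59.4
grasp_force: 30.0
```

Call:
jog_arm(commands=[[-1, [0.241, 0.364, 0], [0, 0, 0]], [-1, [0.241, 0.364, 0], [0, 0, 0]], [-1, [0.241, 0.364, 0], [0, 0, 0]], [-1, [0.241, 0.364, 0], [0, 0, 0]], [-1, [0.241, 0.364, 0], [0, 0, 0]], [-1, [0.241, 0.364, 0], [0, 0, 0]], [-1, [0.241, 0.364, 0], [0, 0, 0]], [-1, [0, 0, 0], [0, 0, 0]], [-1, [0, 0, 0], [0, 0, 0]]])

```text
t: 6.05
ee_pos: [549.2, 22.0, 104.6]
orientation: [-1.308, -2.856, 0.001]
ft_force: [0.1, -1.0, -0.7]
width: 59.9
grasp_force: 30.0
```

```bash
python3 - <<'E'
from workcell import *
from h import *
o=get_obs();print(o['t'],o['ee_pos'],yaw(o),o['width'],o['ft_force'],o['moment'])
plan(o,[551.2,21.0,95],130.5)
d=get_image('wrist');p=proj(d,[[*o['ee_pos'][:2],o['ee_pos'][2]+13]],o)[0].astype(int);print(p)
a=p-[60,60];cv2.imwrite('pics/c3.png',cv2.resize(d['image'][a[1]:a[1]+110,a[0]:a[0]+130],None,fx=5,fy=5,interpolation=cv2.INTER_CUBIC))
E
```

```text
6.05 [549.19445387  22.00846964 104.62720244] 130.7826318099001 59.895535777617575 [ 0.09231301 -1.04358525 -0.67851234] [-0.04969367  0.03055422  0.00529863]
shift tool mm [-2.1  0.9  9.6] |10| turn deg [-0.03 -0.    0.28]
[252 243]
```

View pics/c3.png

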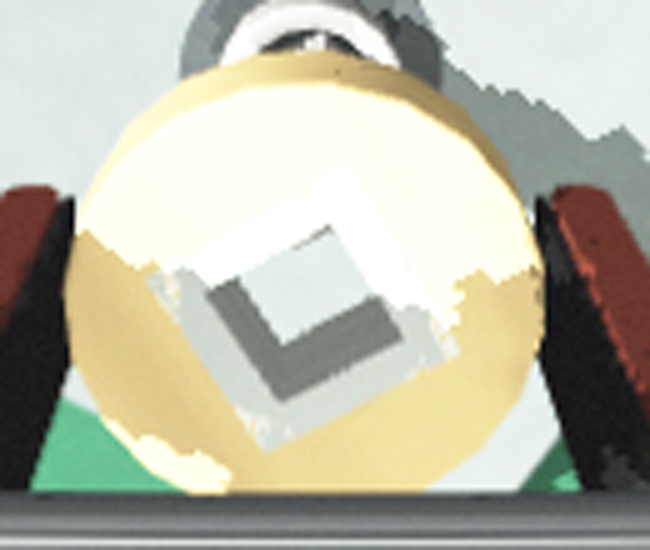

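The wheel is held level. Its hole's top corners are at crop (205,290), (333,225), (403,338) and (283,402).

```bash
python3 - <<'E'
from workcell import *
from h import *
o=get_obs();d=get_image('wrist')
q=np.array([(205,290),(333,225),(403,338),(283,402)])/5+[192,183]-.4
w=at_z(d,q,o['ee_pos'][2]+12.5,o)[:,:2];print(w.mean(0),o['ee_pos'],yaw(o))
M=R.from_rotvec(o['orientation']).as_matrix();print('hole-TCP tool',M.T@np.r_[w.mean(0)-o['ee_pos'][:2],0])
for i in range(4):
    e=w[(i+1)%4]-w[i];print(np.linalg.norm(e).round(1),np.degrees(np.arctan2(e[1],e[0])).round(1)%90)
E
```

```text
[549.80356482  20.02554937] [548.92333938  21.0458089  104.57755739] 130.68387023021452
hole-TCP tool [-1.34748671e+00  2.39859793e-03 -3.67090867e-04]
17.7 69.6
17.4 70.8
17.2 71.7
18.0 72.19999999999999
```

Call:
jog_arm(commands=[[-1, [-0.013, 0.014, 0.08], [0, 0, 0]], [-1, [0, 0, 0.08], [0, 0, 0]], [-1, [0, 0, 0.06], [0, 0, 0]], [-1, [0, 0, 0.03], [0, 0, 0]], [-1, [0, 0, 0], [0, 0, 0]], [-1, [0, 0, 0], [0, 0, 0]]])

```text
t: 6.75
ee_pos: [551.4, 21.2, 79.6]
orientation: [-1.312, -2.854, 0.0]
ft_force: [0.0, 0.5, -1.4]
width: 59.3
grasp_force: 30.0
```

Call:
jog_arm(commands=[[-1, [0, 0, 0.01], [0, 0, 0]], [-1, [0, 0, 0.01], [0, 0, 0]], [-1, [0, 0, 0.01], [0, 0, 0]], [-1, [0, 0, 0.01], [0, 0, 0]]])

```text
t: 7.15
ee_pos: [551.4, 21.3, 75.7]
orientation: [1.311, 2.855, 0.0]
ft_force: [0.8, -0.4, -0.8]
width: 59.5
grasp_force: 30.0
```

Call:
jog_arm(commands=[[-1, [0, 0, 0.01], [0, 0, 0]], [-1, [0, 0, 0.01], [0, 0, 0]], [-1, [0, 0, 0.01], [0, 0, 0]]])

```text
t: 7.45
ee_pos: [551.4, 21.3, 72.6]
orientation: [1.312, 2.855, -0.0]
ft_force: [-0.6, -0.4, -1.0]
width: 59.9
grasp_force: 30.0
```

Call:
jog_arm(commands=[[-1, [0, 0, 0.01], [0, 0, 0]], [-1, [0, 0, 0.01], [0, 0, 0]]])

```text
t: 7.65
ee_pos: [551.4, 21.3, 70.6]
orientation: [-1.312, -2.855, 0.0]
ft_force: [0.3, -0.4, -1.5]
width: 59.5
grasp_force: 30.0
```

Call:
jog_arm(commands=[[-1, [0, 0, 0.03], [0, 0, 0]], [-1, [0, 0, 0.03], [0, 0, 0]], [-1, [0, 0, 0.02], [0, 0, 0]], [-1, [0, 0, 0.015], [0, 0, 0]], [-1, [0, 0, 0.015], [0, 0, 0]], [-1, [0, 0, 0.015], [0, 0, 0]]])

```text
t: 8.25
ee_pos: [551.4, 21.3, 58.1]
orientation: [1.312, 2.855, 0.0]
ft_force: [1.0, -0.9, -1.6]
width: 59.5
grasp_force: 30.0
```

Call:
jog_arm(commands=[[-1, [0, 0, 0.03], [0, 0, 0]], [-1, [0, 0, 0.04], [0, 0, 0]], [-1, [0, 0, 0.04], [0, 0, 0]], [-1, [0, 0, 0.04], [0, 0, 0]], [-1, [0, 0, 0.03], [0, 0, 0]], [-1, [0, 0, 0.03], [0, 0, 0]]])

```text
t: 8.85
ee_pos: [551.3, 21.3, 36.8]
orientation: [-1.312, -2.855, 0.0]
ft_force: [1.2, -0.0, -0.7]
width: 59.1
grasp_force: 30.0
```

Call:
jog_arm(commands=[[-1, [0, 0, 0.03], [0, 0, 0]], [-1, [0, 0, 0.03], [0, 0, 0]], [-1, [0, 0, 0.02], [0, 0, 0]], [-1, [0, 0, 0.01], [0, 0, 0]], [-1, [0, 0, 0], [0, 0, 0]]])

```text
t: 9.35
ee_pos: [551.3, 21.3, 28.1]
orientation: [-1.312, -2.855, 0.0]
ft_force: [-0.2, 0.5, -2.0]
width: 59.2
grasp_force: 30.0
```

Call:
jog_arm(commands=[[-1, [0, 0, 0.007], [0, 0, 0]], [1, [0, 0, 0], [0, 0, 0]], [1, [0, 0, 0], [0, 0, 0]], [1, [0, 0, -0.05], [0, 0, 0]], [1, [0, 0, -0.3], [0, 0, 0]], [1, [0, 0, -0.35], [0, 0, 0]], [1, [0, 0, -0.1], [0, 0, 0]]])

```text
t: 10.05
ee_pos: [553.4, 21.3, 110.9]
orientation: [1.31, 2.85, 0.004]
ft_force: [-0.6, -0.2, -0.6]
width: 87.9
grasp_force: 0.0
```

Call:
jog_arm(commands=[[1, [0.336, 0.194, 0], [0, 0, 0]], [1, [0.336, 0.194, 0], [0, 0, 0]], [1, [0.336, 0.194, 0], [0, 0, 0]], [1, [0.336, 0.194, 0], [0, 0, 0]], [1, [0.336, 0.194, 0], [0, 0, 0]], [1, [0.336, 0.194, 0], [0, 0, 0]], [1, [0, 0, 0], [0, 0, 0]], [1, [0, 0, 0], [0, 0, 0]]])

```text
t: 10.85
ee_pos: [507.9, 250.5, 107.2]
orientation: [-1.309, -2.856, 0.001]
ft_force: [-0.2, -0.5, 0.4]
width: 87.8
grasp_force: 0.0
```

```bash
python3 - <<'E'
from workcell import *
from h import *
import pickle
o=get_obs();d=get_image("wrist");pickle.dump((o,d),open('w4.pkl','wb'))
print(o['t'],o['ee_pos'],yaw(o))
P=cloud(d,o);z=P[...,2];m=(np.hypot(P[...,0]-472,P[...,1]-292)<60)&(z>21)&(z<27);Q=P[m]
(c,r)=cv2.minEnclosingCircle(Q[:,:2].astype(np.float32));print(len(Q),c,r,Q.mean(0))
p=proj(d,[[c[0],c[1],24]],o)[0].astype(int);print(p)
a=np.maximum(p-[50,45],0);print(a);cv2.imwrite('pics/c4.png',cv2.resize(d['image'][a[1]:a[1]+90,a[0]:a[0]+100],None,fx=6.5,fy=6.5,interpolation=cv2.INTER_CUBIC))
E
```

```text
10.85 [507.87684493 250.53672795 107.16848654] 130.76680546294492
1450 (470.2908935546875, 289.8939208984375) 21.945589065551758 [469.92577031 290.22840971  23.56742061]
[249 139]
[199  94]
```

View pics/c4.png

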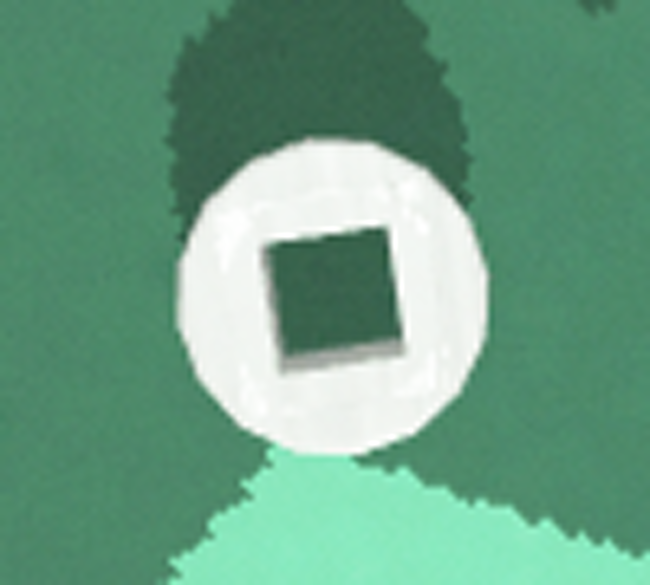

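The sleeve's outline is centred at about crop (332,295). Its hole's top corners are at (263,243), (388,227), (405,350) and (280,372).

```bash
python3 - <<'E'
from h import *
import pickle
o,d=pickle.load(open('w4.pkl','rb'))
q=np.array([(263,243),(388,227),(405,350),(280,372),(332,295)])/6.5+[199,94]-.42
w=at_z(d,q,24,o)[:,:2];print(w[:4].mean(0),w[4])
for i in range(4):
    e=w[(i+1)%4]-w[i];print(np.linalg.norm(e).round(1),np.degrees(np.arctan2(e[1],e[0])).round(1)%90)
c=(w[:4].mean(0)+w[4]+[470.2,289.9])/3;print(c)
plan(o,[*c,4])
E
```

```text
[470.3480287  290.22016641] [469.82877785 290.40506005]
17.2 47.9
16.9 49.1
17.6 50.69999999999999
17.7 47.69999999999999
[470.12560218 290.17507549]
shift tool mm [ 54.7  -2.6 103.2] |117| turn deg [-0.03  0.   -0.  ]
```

Call:
jog_arm(commands=[[1, [0.27, -0.013, 0.2], [0, 0, 0]], [1, [0.277, -0.013, 0.2], [0, 0, 0]], [1, [0, 0, 0.3], [0, 0, 0]], [1, [0, 0, 0.2], [0, 0, 0]], [1, [0, 0, 0.125], [0, 0, 0]], [1, [0, 0, 0], [0, 0, 0]], [-1, [0, 0, 0], [0, 0, 0]], [-1, [0, 0, 0], [0, 0, 0]], [-1, [0, 0, 0], [0, 0, 0]], [-1, [0, 0, 0], [0, 0, 0]]])

```text
t: 11.9
ee_pos: [471.3, 290.1, 5.8]
orientation: [1.311, 2.854, 0.002]
ft_force: [-0.4, 0.1, -0.0]
width: 59.5
grasp_force: 0.0
```

Call:
jog_arm(commands=[[-1, [0, 0, 0], [0, 0, 0]]])

```text
t: 12.0
ee_pos: [471.0, 290.0, 5.5]
orientation: [1.311, 2.854, 0.001]
ft_force: [0.1, 0.8, -1.4]
width: 51.1
grasp_force: 0.0
```

Call:
jog_arm(commands=[[-1, [0, 0, 0], [0, 0, 0]], [-1, [0, 0, 0], [0, 0, 0]], [-1, [0, 0, 0], [0, 0, 0]]])

```text
t: 12.3
ee_pos: [470.9, 290.0, 5.2]
orientation: [1.311, 2.855, 0.0]
ft_force: [-1.0, -0.6, 5.1]
width: 43.5
grasp_force: 30.0
```

Call:
jog_arm(commands=[[-1, [0, 0, -0.2], [0, 0, 0]], [-1, [0, 0, -0.3], [0, 0, -0.1667]], [-1, [0, 0, -0.3], [0, 0, -0.1667]], [-1, [0, 0, -0.25], [0, 0, -0.1667]], [-1, [0, 0, 0], [0, 0, 0]], [-1, [0, 0, 0], [0, 0, 0]]])

```text
t: 12.9
ee_pos: [470.7, 289.9, 109.8]
orientation: [0.733, 3.054, 0.001]
ft_force: [0.1, -0.3, -1.6]
width: 43.7
grasp_force: 30.0
```

```bash
python3 - <<'E'
from workcell import *
from h import *
import pickle
o=get_obs();print(o['t'],o['ee_pos'],yaw(o),o['width'],o['grasp_force'])
plan(o,[551.3,21.3,110],153.3)
d=get_image('wrist');p=proj(d,[[*o['ee_pos'][:2],o['ee_pos'][2]+19]],o)[0].astype(int)
a=p-[50,45];print(p,a);cv2.imwrite('pics/c5.png',cv2.resize(d['image'][a[1]:a[1]+90,a[0]:a[0]+100],None,fx=6,fy=6,interpolation=cv2.INTER_CUBIC))
pickle.dump((o,d),open('w5.pkl','wb'))
E
```

```text
12.9 [470.69475744 289.85278981 109.81717496] 152.9967684986678 43.672970472589064 29.99968382064253
shift tool mm [-1.938e+02 -2.027e+02 -2.000e-01] |280| turn deg [ 0.02  0.01 -0.3 ]
[253 248] [203 203]
```

View pics/c5.png

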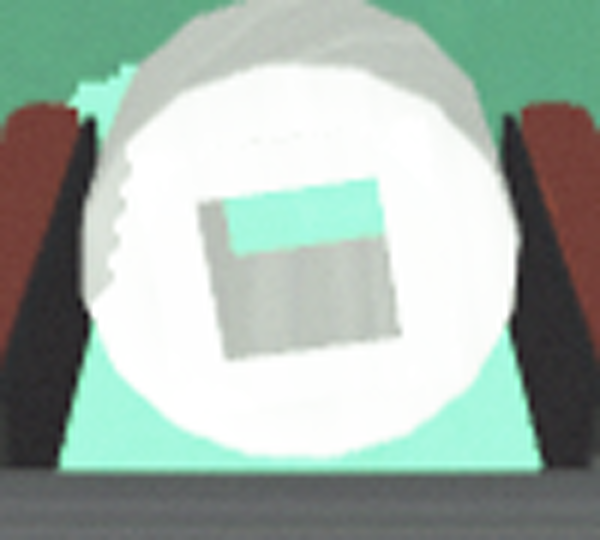

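The sleeve is held level. Its hole's top corners are at crop (197,202), (377,178), (401,335) and (227,361).

```bash
python3 - <<'E'
from h import *
import pickle
o,d=pickle.load(open('w5.pkl','rb'))
q=np.array([(197,202),(377,178),(401,335),(227,361)])/6+[203,203]-.42
w=at_z(d,q,o['ee_pos'][2]+18.8,o)[:,:2]
M=R.from_rotvec(o['orientation']).as_matrix();t=M.T@np.r_[w.mean(0)-o['ee_pos'][:2],0];print('hole-TCP tool',t)
for i in range(4):
    e=w[(i+1)%4]-w[i];print(np.linalg.norm(e).round(1),np.degrees(np.arctan2(e[1],e[0])).round(1)%90)
# wheel went on with TCP (551.35,21.3), yaw 130.7
E
```

```text
hole-TCP tool [ 6.50293423e-01 -4.00150379e-01 -3.29206280e-04]
17.5 71.3
17.1 71.8
17.5 72.6
17.5 71.80000000000001
```

Call:
jog_arm(commands=[[-1, [-0.279, -0.29, 0], [0, 0, 0]], [-1, [-0.279, -0.29, 0], [0, 0, 0]], [-1, [-0.279, -0.29, 0], [0, 0, 0]], [-1, [-0.279, -0.29, 0], [0, 0, 0]], [-1, [-0.279, -0.29, 0], [0, 0, 0]], [-1, [-0.279, -0.29, 0], [0, 0, 0]], [-1, [-0.279, -0.29, 0], [0, 0, 0]], [-1, [0, 0, 0.08], [0, 0, 0]], [-1, [0, 0, 0.06], [0, 0, 0]], [-1, [0, 0, 0], [0, 0, 0]]])

```text
t: 13.95
ee_pos: [551.4, 21.3, 93.8]
orientation: [-0.729, -3.051, 0.001]
ft_force: [0.4, 0.2, -1.5]
width: 44.0
grasp_force: 30.0
```

Call:
jog_arm(commands=[[-1, [0, 0, 0], [0, 0, 0]], [-1, [0, 0, 0], [0, 0, 0]]])

```text
t: 14.15
ee_pos: [553.0, 21.7, 95.9]
orientation: [-0.727, -3.056, 0.0]
ft_force: [-0.1, 1.0, -1.5]
width: 43.5
grasp_force: 30.0
```

Call:
jog_arm(commands=[[-1, [0, -0.015, 0.06], [0, 0, 0]], [-1, [0, 0, 0.06], [0, 0, 0]], [-1, [0, 0, 0.03], [0, 0, 0]], [-1, [0, 0, 0], [0, 0, 0]], [-1, [0, 0, 0], [0, 0, 0]]])

```text
t: 14.65
ee_pos: [552.6, 19.2, 80.8]
orientation: [-0.729, -3.055, 0.0]
ft_force: [0.2, -0.1, -0.8]
width: 43.4
grasp_force: 30.0
```

Call:
jog_arm(commands=[[-1, [0, 0, 0.01], [0, 0, 0]], [-1, [0, 0, 0.01], [0, 0, 0]], [-1, [0, 0, 0.01], [0, 0, 0]], [-1, [0, 0, 0.01], [0, 0, 0]]])

```text
t: 15.05
ee_pos: [552.7, 19.2, 77.0]
orientation: [0.729, 3.056, 0.0]
ft_force: [-0.2, -0.2, -0.5]
width: 43.6
grasp_force: 30.0
```

Call:
jog_arm(commands=[[-1, [0, 0, 0.01], [0, 0, 0]], [-1, [0, 0, 0.01], [0, 0, 0]], [-1, [0, 0, 0.01], [0, 0, 0]]])

```text
t: 15.35
ee_pos: [552.9, 19.4, 74.0]
orientation: [0.73, 3.055, 0.001]
ft_force: [0.6, 2.2, 0.9]
width: 43.5
grasp_force: 30.0
```

Call:
jog_arm(commands=[[-1, [0.005, 0.007, 0], [0, 0, 0]], [-1, [0, 0, 0.005], [0, 0, 0]], [-1, [0, 0, 0.01], [0, 0, 0]], [-1, [0, 0, 0.01], [0, 0, 0]]])

```text
t: 15.75
ee_pos: [552.4, 20.0, 71.4]
orientation: [-0.729, -3.056, 0.0]
ft_force: [1.8, -0.3, -0.5]
width: 43.7
grasp_force: 30.0
```

Call:
jog_arm(commands=[[-1, [0, 0, 0.01], [0, 0, 0]], [-1, [0, 0, 0.01], [0, 0, 0]], [-1, [0, 0, 0.01], [0, 0, 0]]])

```text
t: 16.05
ee_pos: [552.5, 20.0, 68.4]
orientation: [-0.729, -3.056, 0.0]
ft_force: [0.5, 0.0, -1.2]
width: 43.1
grasp_force: 30.0
```

Underside at about 63, so the sleeve is on the head. It continues down to the wheel top at about 40 (TCP 45).

Call:
jog_arm(commands=[[-1, [0, 0, 0.015], [0, 0, 0]], [-1, [0, 0, 0.015], [0, 0, 0]], [-1, [0, 0, 0.015], [0, 0, 0]], [-1, [0, 0, 0.02], [0, 0, 0]], [-1, [0, 0, 0.02], [0, 0, 0]]])

```text
t: 16.55
ee_pos: [552.5, 20.1, 59.8]
orientation: [-0.729, -3.056, 0.0]
ft_force: [0.5, 0.2, -1.1]
width: 43.8
grasp_force: 30.0
```

Call:
jog_arm(commands=[[-1, [0, 0, 0.03], [0, 0, 0]], [-1, [0, 0, 0.03], [0, 0, 0]], [-1, [0, 0, 0.02], [0, 0, 0]], [-1, [0, 0, 0.01], [0, 0, 0]], [-1, [0, 0, 0.01], [0, 0, 0]]])

```text
t: 17.05
ee_pos: [552.5, 20.1, 49.9]
orientation: [-0.729, -3.056, 0.0]
ft_force: [0.4, -0.5, 0.2]
width: 43.6
grasp_force: 30.0
```

Call:
jog_arm(commands=[[-1, [0, 0, 0.01], [0, 0, 0]], [-1, [0, 0, 0.01], [0, 0, 0]], [-1, [0, 0, 0.01], [0, 0, 0]]])

```text
t: 17.35
ee_pos: [552.6, 20.1, 47.0]
orientation: [0.729, 3.056, 0.0]
ft_force: [1.4, -0.7, -0.4]
width: 43.6
grasp_force: 30.0
```

Call:
jog_arm(commands=[[-1, [0, 0, 0.01], [0, 0, 0]], [-1, [0, 0, 0.008], [0, 0, 0]], [-1, [0, 0, 0], [0, 0, 0]]])

```text
t: 17.65
ee_pos: [552.6, 20.0, 45.2]
orientation: [-0.729, -3.056, 0.0]
ft_force: [0.2, -0.1, -0.2]
width: 43.5
grasp_force: 30.0
```

Call:
jog_arm(commands=[[1, [0, 0, 0], [0, 0, 0]], [1, [0, 0, 0], [0, 0, 0]], [1, [0, 0, 0], [0, 0, 0]], [1, [0, 0, -0.2], [0, 0, 0]], [1, [0, 0, -0.35], [0, 0, 0]], [1, [0, 0, -0.1], [0, 0, 0]]])

```text
t: 18.25
ee_pos: [554.2, 20.1, 112.8]
orientation: [0.728, 3.052, 0.002]
ft_force: [-0.3, -0.8, -0.8]
width: 86.5
grasp_force: 0.0
```

Call:
jog_arm(commands=[[1, [-0.289, -0.298, 0], [0, 0, 0]], [1, [-0.289, -0.298, 0], [0, 0, 0]], [1, [-0.289, -0.298, 0], [0, 0, 0]], [1, [-0.289, -0.298, 0], [0, 0, 0]], [1, [-0.289, -0.298, 0], [0, 0, 0]], [1, [-0.289, -0.298, 0], [0, 0, 0]], [1, [-0.289, -0.298, 0], [0, 0, 0]], [1, [-0.289, -0.298, 0], [0, 0, 0]], [1, [0, 0, 0], [0, 0, 0]], [1, [0, 0, 0], [0, 0, 0]]])

```text
t: 19.25
ee_pos: [650.5, -297.5, 109.1]
orientation: [-0.732, -3.054, -0.001]
ft_force: [-0.3, 0.1, -0.1]
width: 88.0
grasp_force: 0.0
```

```bash
python3 - <<'E'
from workcell import *
from h import *
import pickle
o=get_obs();d=get_image("wrist");pickle.dump((o,d),open('w6.pkl','wb'))
print(o['t'],o['ee_pos'],yaw(o))
P=cloud(d,o);z=P[...,2]
for a,b in((4,10),(23,29)):
    m=(np.hypot(P[...,0]-603,P[...,1]+272)<60)&(z>a)&(z<b);Q=P[m]
    (c,r)=cv2.minEnclosingCircle(Q[:,:2].astype(np.float32));print(len(Q),c,r,Q.mean(0))
p=proj(d,[[c[0],c[1],26]],o)[0].astype(int);print(p)
a=np.maximum(p-[50,45],0);print(a);im=d['image'][a[1]:a[1]+90,a[0]:a[0]+100]
im=(255*(im/255.)**.5).astype(np.uint8)
s=get_image('side')['image'][140:230,220:340]
cv2.imwrite('pics/c6.png',np.hstack([cv2.resize(im,None,fx=5,fy=5,interpolation=cv2.INTER_CUBIC),cv2.resize(s,(290,217),interpolation=cv2.INTER_CUBIC).__class__ and cv2.copyMakeBorder(cv2.resize(s,(290,217)),0,233,0,0,cv2.BORDER_CONSTANT)]))
E
```

```text
19.25 [ 650.47219403 -297.51138833  109.13761628] 153.0508639980258
1229 (601.0255126953125, -275.91357421875) 27.08127212524414 [ 598.89329865 -274.59996947    6.5717394 ]
764 (600.9669799804688, -275.86456298828125) 19.94200897216797 [ 600.47428644 -275.6831203    25.368709  ]
[249 140]
[199  95]
```

View pics/c6.png

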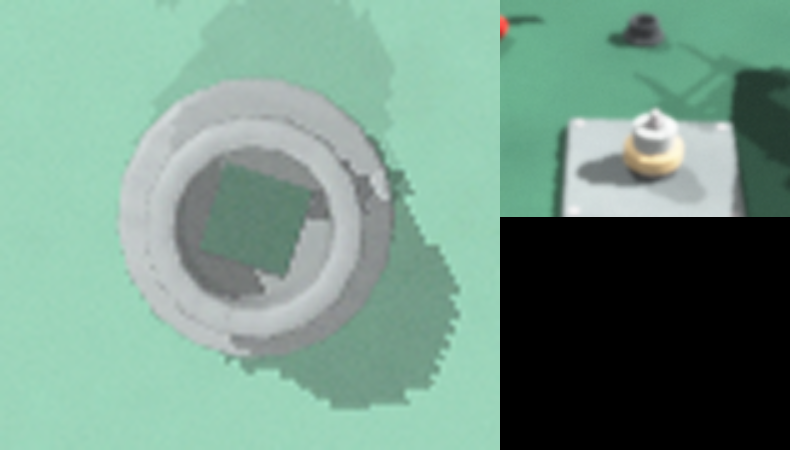

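The side inset shows the sleeve seated on the wheel. On the cap, the hole corners are at crop (228,164), (311,188), (285,277) and (202,247).

```bash
python3 - <<'E'
from h import *
import pickle
o,d=pickle.load(open('w6.pkl','rb'))
q=np.array([(228,164),(311,188),(285,277),(202,247)])/5+[199,95]-.4
w=at_z(d,q,6,o)[:,:2];print(w.mean(0))
for i in range(4):
    e=w[(i+1)%4]-w[i];print(np.linalg.norm(e).round(1),np.degrees(np.arctan2(e[1],e[0])).round(1)%90)
q=np.array([(254,227)])/5+[199,95]-.4;print(at_z(d,q,26,o))
plan(o,[601,-275.8,10])
E
```

```text
[ 600.83453179 -275.60644676]
16.6 47.3
17.8 46.9
17.2 43.30000000000001
16.6 44.900000000000006
[[ 600.55426768 -275.77006658   26.        ]]
shift tool mm [53.8 -3.1 99.2] |113| turn deg [ 0.01 -0.07 -0.  ]
```

Call:
jog_arm(commands=[[1, [0.27, -0.016, 0.2], [0, 0, 0]], [1, [0.268, -0.015, 0.2], [0, 0, 0]], [1, [0, 0, 0.3], [0, 0, 0]], [1, [0, 0, 0.19], [0, 0, 0]], [1, [0, 0, 0.1], [0, 0, 0]], [-1, [0, 0, 0], [0, 0, 0]], [-1, [0, 0, 0], [0, 0, 0]], [-1, [0, 0, 0], [0, 0, 0]], [-1, [0, 0, 0], [0, 0, 0]], [-1, [0, 0, 0], [0, 0, 0]]])

```text
t: 20.35
ee_pos: [602.2, -275.8, 12.0]
orientation: [0.729, 3.055, -0.0]
ft_force: [-0.4, 1.1, 0.7]
width: 51.2
grasp_force: 0.0
```

Call:
jog_arm(commands=[[-1, [0, 0, 0], [0, 0, 0]], [-1, [0, 0, 0], [0, 0, 0]], [-1, [0, 0, 0], [0, 0, 0]]])

```text
t: 20.65
ee_pos: [601.9, -275.7, 11.5]
orientation: [0.729, 3.055, -0.0]
ft_force: [0.1, 0.3, 2.8]
width: 38.9
grasp_force: 30.0
```

Call:
jog_arm(commands=[[-1, [0, 0, -0.2], [0, 0, 0]], [-1, [0, 0, -0.3], [0, 0, -0.1433]], [-1, [0, 0, -0.3], [0, 0, -0.1433]], [-1, [0, 0, -0.3], [0, 0, -0.1433]], [-1, [0, 0, -0.05], [0, 0, -0.1433]], [-1, [0, 0, 0], [0, 0, 0]], [-1, [0, 0, 0], [0, 0, 0]]])

```text
t: 21.35
ee_pos: [601.2, -275.3, 125.5]
orientation: [-0.034, -3.14, -0.001]
ft_force: [-0.6, 0.0, -1.4]
width: 39.4
grasp_force: 30.0
```

```bash
python3 - <<'E'
from workcell import *
from h import *
import pickle
o=get_obs();print(o['t'],o['ee_pos'],yaw(o),o['width'],o['grasp_force'],o['qpos'][5])
d=get_image('wrist');p=proj(d,[[*o['ee_pos'][:2],o['ee_pos'][2]+0]],o)[0].astype(int)
a=p-[50,55];print(p,a);im=d['image'][a[1]:a[1]+90,a[0]:a[0]+100];im=(255*(im/255.)**.5).astype(np.uint8)
cv2.imwrite('pics/c7.png',cv2.resize(im,None,fx=6,fy=6,interpolation=cv2.INTER_CUBIC))
pickle.dump((o,d),open('w7.pkl','wb'))
E
```

```text
21.35 [ 601.18555155 -275.26676937  125.54603239] 178.7701726565576 39.380949239107764 29.999787085689604 -1.9967158125373174
[253 235] [203 180]
```

View pics/c7.png

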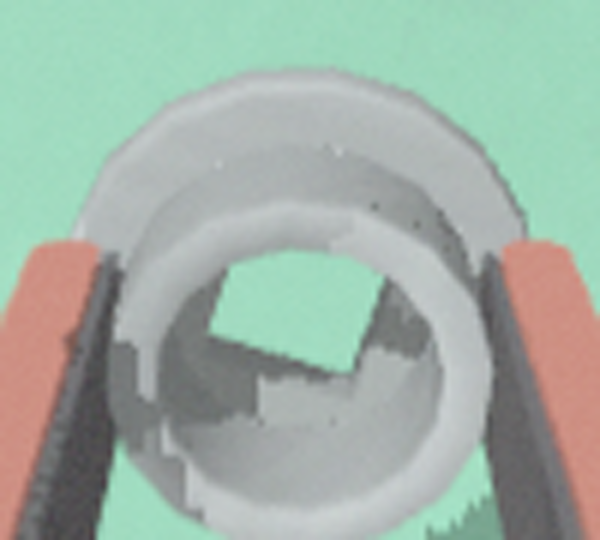

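The cap is held by its tube. The hole's lower edge runs from crop (208,333) to (352,372), and its right side from (352,372) to (385,275).

```bash
python3 - <<'E'
from h import *
import pickle
o,d=pickle.load(open('w7.pkl','rb'))
q=np.array([(208,333),(352,372),(385,275),(228,262)])/6+[203,180]-.42
for dz in(-11.5,-4.5):
    w=at_z(d,q,o['ee_pos'][2]+dz,o)[:,:2]
    for i in (0,1,3):
        e=w[(i+1)%4]-w[i];print(dz,np.linalg.norm(e).round(1),np.degrees(np.arctan2(e[1],e[0])).round(1)%90)
# tube's rim inner ellipse centre and outer extents
q=np.array([(300,388),(300,375)])/6+[203,180]-.42
w=at_z(d,q,o['ee_pos'][2]+14.5,o)
M=R.from_rotvec(o['orientation']).as_matrix();print((w-o['ee_pos'])@M)
plan(o,[551.8+.2,20.5,100],178.9)
E
```

```text
-11.5 17.6 72.3
-11.5 12.8 72.1
-11.5 9.2 73.4
-4.5 16.9 72.3
-4.5 12.3 72.1
-4.5 8.9 73.4
[[  0.96400637  -0.67802657 -14.49934574]
 [  2.39827584  -0.67905685 -14.49789149]]
shift tool mm [ 55.5 294.6  25.7] |301| turn deg [ 0.03 -0.06 -0.13]
```

Call:
jog_arm(commands=[[-1, [0.078, 0.421, 0.02], [0, 0, 0.02]], [-1, [0.078, 0.421, 0.02], [0, 0, 0]], [-1, [0.078, 0.421, 0.02], [0, 0, 0]], [-1, [0.078, 0.421, 0.02], [0, 0, 0]], [-1, [0.078, 0.421, 0.02], [0, 0, 0]], [-1, [0.078, 0.421, 0.02], [0, 0, 0]], [-1, [0.078, 0.421, 0.02], [0, 0, 0]], [-1, [0, 0, 0.02], [0, 0, 0]], [-1, [0, 0, 0], [0, 0, 0]], [-1, [0, 0, 0], [0, 0, 0]]])

```text
t: 22.4
ee_pos: [556.5, 19.9, 109.7]
orientation: [-0.056, -3.14, 0.0]
ft_force: [0.7, 0.1, -0.3]
width: 38.9
grasp_force: 30.0
```

Call:
jog_arm(commands=[[-1, [0, 0, 0], [0, 0, 0]], [-1, [0, 0, 0], [0, 0, 0]], [-1, [0, 0, 0], [0, 0, 0]]])

```text
t: 22.7
ee_pos: [556.7, 19.9, 110.2]
orientation: [0.056, 3.141, -0.0]
ft_force: [-0.1, -0.1, -1.3]
width: 39.1
grasp_force: 30.0
```

Call:
jog_arm(commands=[[-1, [0.04, 0.005, 0.06], [0, 0, 0]], [-1, [0, 0, 0.08], [0, 0, 0]], [-1, [0, 0, 0.06], [0, 0, 0]], [-1, [0, 0, 0.03], [0, 0, 0]], [-1, [0, 0, 0], [0, 0, 0]], [-1, [0, 0, 0], [0, 0, 0]]])

```text
t: 23.3
ee_pos: [552.6, 21.5, 87.1]
orientation: [-0.054, -3.141, 0.0]
ft_force: [-0.3, 0.4, -1.1]
width: 39.2
grasp_force: 30.0
```

Call:
jog_arm(commands=[[-1, [0, 0, 0.005], [0, 0, 0]], [-1, [0, 0, 0], [0, 0, 0]]])

```text
t: 23.5
ee_pos: [552.8, 21.4, 86.9]
orientation: [0.054, 3.141, -0.0]
ft_force: [-0.5, 0.5, -0.8]
width: 39.2
grasp_force: 30.0
```

Call:
jog_arm(commands=[[-1, [0, -0.008, 0], [0, 0, 0]], [-1, [0, 0, 0.01], [0, 0, 0]], [-1, [0, 0, 0.01], [0, 0, 0]], [-1, [0, 0, 0.01], [0, 0, 0]]])

```text
t: 23.9
ee_pos: [552.6, 20.6, 83.6]
orientation: [0.054, 3.141, 0.0]
ft_force: [0.1, -0.0, -1.7]
width: 39.0
grasp_force: 30.0
```

Call:
jog_arm(commands=[[-1, [0, 0, 0.01], [0, 0, 0]], [-1, [0, 0, 0.01], [0, 0, 0]], [-1, [0, 0, 0.01], [0, 0, 0]]])

```text
t: 24.2
ee_pos: [552.6, 20.6, 80.6]
orientation: [-0.054, -3.141, 0.0]
ft_force: [-0.3, 0.2, -1.8]
width: 39.0
grasp_force: 30.0
```

Underside at about 69, so the cap is on the head. Next it goes down to the sleeve at TCP 75.5.

Call:
jog_arm(commands=[[-1, [0, 0, 0.01], [0, 0, 0]], [-1, [0, 0, 0.01], [0, 0, 0]], [-1, [0, 0, 0.01], [0, 0, 0]], [-1, [0, 0, 0.01], [0, 0, 0]]])

```text
t: 24.6
ee_pos: [552.5, 20.6, 76.6]
orientation: [-0.054, -3.141, -0.0]
ft_force: [0.1, 1.0, -1.8]
width: 39.2
grasp_force: 30.0
```

Call:
jog_arm(commands=[[-1, [0, 0, 0.01], [0, 0, 0]], [-1, [0, 0, 0.01], [0, 0, 0]]])

```text
t: 24.8
ee_pos: [552.8, 20.6, 75.0]
orientation: [0.054, 3.141, -0.0]
ft_force: [-1.0, -0.6, 5.2]
width: 39.3
grasp_force: 30.0
```

Call:
jog_arm(commands=[[-1, [0, 0, 0.01], [0, 0, 0]], [-1, [0, 0, 0], [0, 0, 0]]])

```text
t: 25.0
ee_pos: [552.7, 20.6, 74.0]
orientation: [0.054, 3.141, 0.0]
ft_force: [-1.2, -0.0, 5.8]
width: 39.2
grasp_force: 30.0
```

Call:
jog_arm(commands=[[-1, [0, 0, 0.01], [0, 0, 0]], [-1, [0, 0, 0.01], [0, 0, 0]], [-1, [0, 0, 0], [0, 0, 0]]])

```text
t: 25.3
ee_pos: [552.8, 20.6, 72.2]
orientation: [0.054, 3.141, -0.0]
ft_force: [-2.1, -0.4, 7.6]
width: 39.1
grasp_force: 30.0
```

Call:
jog_arm(commands=[[-1, [0, 0, 0.007], [0, 0, 0]], [-1, [0, 0, 0], [0, 0, 0]]])

```text
t: 25.5
ee_pos: [552.9, 20.6, 71.7]
orientation: [0.054, 3.14, -0.0]
ft_force: [-2.4, -0.4, 8.5]
width: 39.3
grasp_force: 30.0
```

Call:
jog_arm(commands=[[-1, [0, 0, 0.002], [0, 0, 0.08]], [-1, [0, 0, 0], [0, 0, 0.08]], [-1, [0, 0, 0], [0, 0, 0.08]]])

```text
t: 25.8
ee_pos: [553.6, 20.6, 71.7]
orientation: [0.352, 3.12, 0.0]
ft_force: [0.0, 0.7, 8.2]
width: 39.4
grasp_force: 30.0
```

```bash
python3 - <<'E'
from workcell import *
from h import *
o=get_obs();print(o['t'],o['ee_pos'],yaw(o),o['ft_force'],o['moment'],o['width'])
E
```

```text
25.8 [553.58891723  20.56629064  71.74499437] 167.10784708047802 [5.09173867e-04 7.42258188e-01 8.19695998e+00] [-0.04050029  0.14777606  0.10429293] 39.3673452900614
```

Call:
jog_arm(commands=[[-1, [0, 0, 0], [0, 0, 0.152]], [-1, [0, 0, 0], [0, 0, 0.152]], [-1, [0, 0, 0], [0, 0, 0.152]], [-1, [0, 0, 0], [0, 0, 0.152]], [-1, [0, 0, 0], [0, 0, 0.152]], [-1, [0, 0, 0], [0, 0, 0]], [-1, [0, 0, 0], [0, 0, 0]]])

```text
t: 26.5
ee_pos: [553.9, 20.6, 71.9]
orientation: [1.251, 2.879, 0.002]
ft_force: [-0.2, -0.2, 7.9]
width: 39.3
grasp_force: 30.0
```

```bash
python3 - <<'E'
from workcell import *
from h import *
o=get_obs();print(o['t'],o['ee_pos'],yaw(o),o['ft_force'],o['moment'],o['width'])
E
```

```text
26.5 [553.91866701  20.57037892  71.87706134] 133.02225869660293 [-0.15190811 -0.17526095  7.92952796] [-0.13646315  0.07670314 -0.08703322] 39.279847238472854
```

Call:
jog_arm(commands=[[-1, [0, 0, -0.008], [0, 0, 0]], [-1, [0, 0, 0], [0, 0, 0]], [1, [0, 0, 0], [0, 0, 0]], [1, [0, 0, 0], [0, 0, 0]], [1, [0, 0, 0], [0, 0, 0]], [1, [0, 0, 0], [0, 0, 0]], [1, [0, 0, -0.2], [0, 0, 0]], [1, [0, 0, -0.4], [0, 0, 0]], [1, [-0.4, 0, 0], [0, 0, 0]], [1, [-0.15, 0, 0], [0, 0, 0]]])

```text
t: 27.5
ee_pos: [592.8, -20.9, 133.2]
orientation: [1.25, 2.877, 0.002]
ft_force: [-0.0, -0.1, 0.0]
width: 87.7
grasp_force: 0.0
```

```bash
python3 - <<'E'
from workcell import *
from h import *
o=get_obs();d=get_image("wrist");print(o['t'],o['ee_pos'],o['ft_force'])
P=cloud(d,o);r=np.hypot(P[...,0]-551.8,P[...,1]-20.5);z=P[...,2]
for n,m in(('rim',(r>15)&(r<19)&(z>70)),('flange',(r>22)&(r<26)&(z>55)),('nose',(r<3)&(z>74))):print(n,m.sum(),np.median(P[m],0).round(1))
m=(r<21)&(z>80);print(cv2.minEnclosingCircle(P[m][:,:2].astype(np.float32)))
p=proj(d,[[551.8,20.5,70]],o)[0].astype(int);a=p-[50,45];print(a)
im=d['image'][max(a[1],0):a[1]+90,a[0]:a[0]+100];im=(255*(im/255.)**.6).astype(np.uint8)
cv2.imwrite('pics/c8.png',cv2.resize(im,None,fx=6,fy=6,interpolation=cv2.INTER_CUBIC))
E
```

```text
27.5 [592.78042241 -20.94747969 133.22602096] [-0.01150384 -0.12024442  0.04692571]
rim 1578 [541.   33.4 294.7]
flange 737 [547.6  25.7  67.7]
nose 48 [551.8  20.5  79.8]
((553.3477783203125, 20.711990356445312), 19.973541259765625)
[200  91]
```

View pics/c8.png

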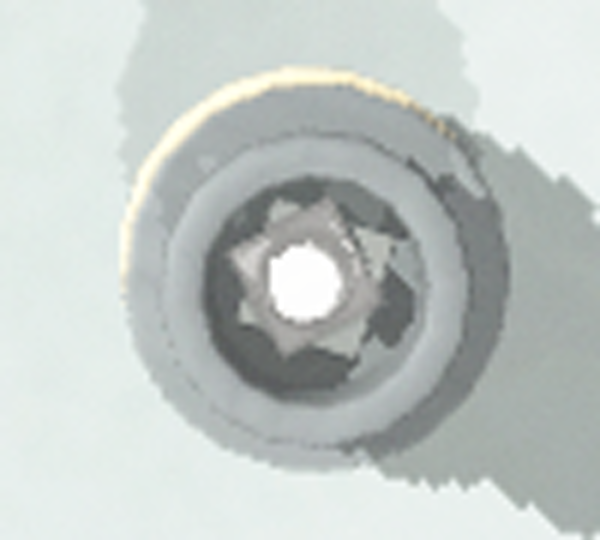

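The head and the cap's hole make an eight-pointed star, 45° apart. The flange top is at 67.7, where 68 is expected for a locked cap. The cap is locked and the gripper is clear, so I'm handing in.

```bash
python3 -c "from workcell import *;print(close_job())"
```

```text
the job is handed in; nothing more can be done
None
```

The wheel, the sleeve and the locking cap are on the spindle in that order; the cap is turned 45° and locked under the head, and the job was handed in at about 27.5 s.

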